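Clear the weighed pail off the bench scale and put the copper coil on it

TASK

The pail of brass fittings on the bench scale has been weighed: lift it off by its bail handle, keeping it level so that nothing spills, and stand it on the bench close beside the scale, left or right of it (within about 10 cm, not touching). Then slide the copper coil up off its spindle and lay it gently, flat, in the middle of the scale's platter to be weighed next. Leave the aluminium coil and the parts lying about where they are.

Things in the scene. Friction and masses are not known exactly. Their poses are not given: they have to be found in the camera images.
- pail: Tapered sheet-steel pail on the scale's platter, open on top, holding brass fittings (fixed in it): 80 mm diameter at the foot, 103 mm over the rim bead, 85 mm high, 0.38 to 0.7 kg. Origin: centre of its underside; z up. Its bail pivots on its y axis at y = +-53 mm, 71 mm above the origin (pail and pivots fit in a circle of 58 mm radius).
- bail (a joint): Angle (rad) of the pail's wire bail handle about the pail's y axis: 0 = upright above the pail's centre, positive = leaning towards the pail's +x, stops at -1 and +1. Light friction: it stays where it is left and can be swung with a light push; when the pail is lifted by it, it turns upright by itself.
- bail_grip (a point): Centre of the bail's black grip sleeve: a bar of 15 mm diameter and 56 mm length, parallel to the pail's y axis, 80 mm from the bail's pivot axis (so 151 mm above the pail's underside when the bail is upright). The wire beside the sleeve is 4.4 mm thick.
- scale: Electronic bench scale, fixed, grey housing 200 mm (x) by 150 mm (y), 36 mm high. Origin: centre of its underside on the bench; its display slopes down at its -x end (towards the robot), z up. The platter stands on it. Behind it stands a fixed teal bin, 125 mm high.
- platter_top (a point): Centre of the top face of the scale's stainless platter (140 mm in x, 146 mm in y), 26 mm in +x from the scale's origin and 50 mm above the bench; axes as the scale's.
- platter: The scale's stainless platter plate, 140 x 146 x 5 mm, fixed on the scale. Origin: centre of its underside, 45 mm above the bench.
- copper_coil: Coil of copper-coloured wire on a bobbin with black cheeks: 64 mm outer diameter over the cheeks, 40 mm high, bore 20 mm, 0.2 to 0.33 kg. It sits on one of two like spindle stands. Origin: centre of its underside; z along its axis.
- alu_coil: Coil of silver-coloured aluminium wire, otherwise the same size and form as the copper one, on the other spindle stand; a bystander.
- spindle_a: Fixed stand of the copper coil: blue round base of 96 mm diameter, 14 mm high, with a collar whose top, where the coil sits, is 18 mm above the bench, and an upright steel post of 13 mm diameter whose tip is 80 mm above the bench. Origin: centre of its underside.
- spindle_b: Fixed stand of the aluminium coil, the same as the other.
- capacitor: Blue capacitor can, 36 mm diameter, 55 mm high, standing in front of the scale; a bystander. Origin: centre of its underside.
- transformer: Small mains transformer, 54 x 90 x 46 mm (x, y, z), near the far right corner of the scale; a bystander. Origin: centre of its underside.
- relay: Beige plug-in relay, 23 x 30 x 38 mm, standing in front of the scale; a bystander. Origin: centre of its underside.
- heatsink: Finned alloy heat sink, 45 x 70 x 29 mm, by the spindles; a bystander. Origin: centre of its underside.
- lid_box: Open grey steel box, fixed, between the spindles and the scale: 150 mm (x) by 232 mm (y) and 75 mm high; its lid stands open along its +x side, from x = 75 to 130 mm, up to 230 mm above the bench. Origin: centre of its underside.
- bench_vice: Small blue bench vice, fixed, at the near left: reaches about 110 mm towards the robot, 75 mm away from it and 55 mm to either side of its origin, 93 mm high. Origin: on the bench.

How it is judged:
On the way, in this order (a step that is already met when the one before it is completed fails the run):
1. the pail hangs from its bail in the gripper, clear of the platter (z of pail in the frame of platter_top above 0.02 m and distance between the grasp point and bail_grip below 0.035 m and contact force between the fingers and pail above 1 N), for 0.2 s.
2. the pail stands upright on the bench beside the scale, released (height (world z) of pail below 0.008 m and angle between pail's own z axis and vertical below 0.08 rad and horizontal distance between pail and scale below 0.27 m and (y of pail in the frame of scale above 0.11 m or y of pail in the frame of scale below -0.11 m) and contact force between pail and scale below 0.2 N and contact force between pail and the fingers below 0.2 N and linear speed of pail below 0.02 m/s), for 0.2 s.
3. the copper coil is off its spindle (z of copper_coil in the frame of spindle_a above 0.08 m), for 0.1 s.
At the end, for the whole second after the job is handed in: The pail stands upright on the bench left or right of the scale (centre over 110 mm to the side, within 270 mm of the scale's centre), not touching it; the copper coil lies flat on the platter, centre within 30 mm of the platter's; tilts under 0.08 rad; both released, at rest (all of step 2 and horizontal distance between copper_coil and platter_top below 0.03 m and angle between the z axis of copper_coil and the z axis of scale, either way round below 0.08 rad and z of copper_coil in the frame of platter_top between -0.005 and 0.045 m and contact force between copper_coil and platter above 0.5 N and linear speed of copper_coil below 0.02 m/s).
It fails at once if the pail is tipped by more than 0.35 rad, so that it spills (angle between pail's own z axis and vertical above 0.35 rad).
It fails at once if the platter is struck or pressed with more than 35 N (contact force between platter and anything else above 35 N).
It fails at once if the aluminium coil is moved by more than 25 mm (distance of alu_coil from where it was at the start of the episode above 0.025 m).
It fails at once if the capacitor, transformer, relay or heat sink is moved by more than 25 mm (distance of any of capacitor, transformer, relay, heatsink from where it was at the start of the episode above 0.025 m).
It also fails if it takes over 69 s, if anything falls off the work surface, if the arm or the gripper's body presses on something with over 40 N, if the wrist force passes 120 N, or if a joint passes its speed limit or range.

ROBOT

A 7-joint arm with a two-finger parallel gripper is mounted at the origin on a cart in front of the work surface, level with it; the furniture and walls round the work are solid. World frame = base frame: x ahead of the robot, y to its left, z up, the work surface at z = 0. Lengths are in m, angles in rad, forces in N, time in s.
With the tool pointing down it reaches from about 0.35 to 0.9 m from the base axis. Payload 8.1 kg.
Tool frame: the origin (TCP) lies at the very end of the fingers, on their centre line; the grasp point (between the pads) lies 19 mm behind it (arm.tcp_to_grasp is the distance from the TCP to the grasp point, in m); z points along the fingers, y is the line along which they close (so a half turn about z gives the same grasp; the last joint's range is limited). The gripper opens to 92 mm and grips with 3 to 60 N. Pads are 19 mm wide; open, the fingers measure 130 mm over their backs; the gripper's body (75 mm by 190 mm) begins 47 mm behind the grasp point.
Start: joints at [1.067, 0.434, 0.025, 1.573, -0.012, 1.134, -0.075], TCP at [0.244, -0.575, 0.227] pointing down, gripper open.
Joint ranges: [-2.62, 2.62], [-0.44, 2.09], [-1.27, 1.32], [0.08, 2.57], [-1.32, 4.46], [0.12, 2], [-2.74, 2.74]. Speed limits (rad/s): [2.22, 2.22, 3.01, 3.01, 3.14, 3.14, 3.14].

INTERFACE

Orientations are given as a rotation vector (axis times angle).
In Python, from cell import arm gives the robot as it stands.
- The arm moves only by the tool run_rows, called after "Request:" as a command line: name --argument value ..., lists and objects as JSON in quotes. Schema: {"type":"object","properties":{"deltas":{"type":"array","items":{"type":"array","prefixItems":[{"type":"array","items":{"type":"number"},"minItems":3,"maxItems":3},{"type":"number"},{"type":"number"}],"minItems":3,"maxItems":3},"minItems":1,"maxItems":10},"grip_force":{"type":"number"},"only":{"type":"string"},"quiet":{"type":"boolean"},"lines":{"type":"string"}},"required":["deltas"],"additionalProperties":false}. deltas is a list of rows, 1 to 10 of them, each written [[dx, dy, dz], turn, opening]: dx, dy, dz in shares of the most that a row can go, 1 being 50 mm, then a turn about the tool's z in a scale on which 1.0 is pi rad, then the opening from 0.0 (shut) to 1.0 (fully open); each row shifts and turns the commanded pose from where the row before left it, along the tool's axes as they then stand; what a row does not reach is not made up. A row lasts 1/10 s, in which the tool goes at most 0.05 m and 0.15 rad, less where a joint would pass 70% of its speed; a pose out of reach is approached as far as the arm can. The fingers move at their own pace and stop on an object; grip_force is the grip in N (left out, the last holds). Time passes only in rows, so rows that do not move let the fingers close. The tool returns the time, the measured TCP pose, the force, the opening and the grip force at its end. only (a regular expression) keeps the lines of the reply that match it, lines (a string "A,B") keeps lines A to B, and quiet returns only ok. Input that does not fit is refused with a message, and nothing moves.
- arm.observe(): the state, without advancing time (a new reading comes with each control period).
- arm.get_image(name): name is "scene" or "top" or "wrist"; returns a dict with "image" (480x640x3 uint8, blue, green, red), "fx", "fy", "cx", "cy" (pixels), "cam_to_world" (4x4, takes a point from camera to world coordinates); the wrist camera has in their place "mount" (4x4, takes a point from camera to tool coordinates, whose origin is the TCP and whose axes are the flange's). Camera axes: x right, y down, z forward; pixel columns grow to the right and rows downward; lengths in m; the calibration is good to about 2 mm. A picture is of the moment at which its call begins: read the wrist's pose just before it. There is no depth.
- arm.sign_off(): hands the job in; it is judged then, once.
The state is a dict: "clock": time; "joints": joint angles; "dq": joint speeds; "joint_efforts": joint torques, N m; "position": TCP position; "ee_rot": TCP orientation; "force": force on the tool from outside, world axes, zero at the start; "ft_torque": the same for the moment, N m; "width": opening from 0.0 (shut) to 1.0 (fully open); "gripper_force": force on a finger pad.
Only numpy, scipy, OpenCV 4.12 (cv2) and the standard library are available. Lean on these libraries where they do the work, as an engineer would, in place of code of your own. Each camera call takes 0.05 s, during which the arm holds its last target. There are 200 camera calls.

## Working session

There is one attempt and no reset: what is moved stays moved. The work goes in short steps, Python scripts to look and compute and a tool call to move; the robot and the scene stay as the last step left them, time stands still between calls to the robot, and variables do not carry over. Pictures are saved under pics/ and viewed, at most 10 in all, crops included, and the job is handed in when it is done.

```bash
ls; mkdir -p pics
```

Run:
```python
from cell import arm
import cv2
s=arm.observe();print(s)
for n in("top","scene"):
    g=arm.get_image(n);cv2.imwrite(f"pics/{n}0.png",g["image"]);print(n,g["fx"],g["fy"],g["cx"],g["cy"],g["cam_to_world"])
```

```text
cell.py
pics
{'clock': 0.0, 'joints': array([ 1.06736676,  0.43521255,  0.02497068,  1.57406294, -0.01162082,
        1.13400496, -0.07508905]), 'dq': array([ 0.00036934, -0.00167887,  0.0008937 , -0.00137208, -0.00065259,
       -0.00232144, -0.00172608]), 'joint_efforts': array([-4.69434667e-05, -6.67845654e+01,  9.84241515e-01, -3.14465153e+01,
       -6.07768586e-02,  4.28887631e-02,  1.23529690e-04]), 'position': array([ 0.24362617, -0.57502224,  0.22596463]), 'ee_rot': array([-3.07727762e+00, -6.25019501e-01,  6.65855604e-04]), 'force': array([-0.61856735,  0.13782191, -0.2900716 ]), 'ft_torque': array([-0.03109929,  0.04684721, -0.01165148]), 'gripper_force': 0.0, 'width': 1.0021823316480545}
top 438.50775372795533 438.50775372795533 325.4514747435082 235.568839201046 [[ 0.01789704 -0.99781844  0.0635457   0.36373848]
 [-0.99983    -0.01757883  0.00556318 -0.06107119]
 [-0.00443398 -0.06363446 -0.99796342  1.35305742]
 [ 0.          0.          0.          1.        ]]
scene 622.1748818831392 622.1748818831392 319.1438073792851 246.16190758480545 [[-0.76111613 -0.35703951  0.54150255 -0.51716342]
 [-0.64822666  0.38980733 -0.6541043   1.11804522]
 [ 0.02245942 -0.84886573 -0.52813118  1.07294583]
 [ 0.          0.          0.          1.        ]]
```

View pics/top0.png

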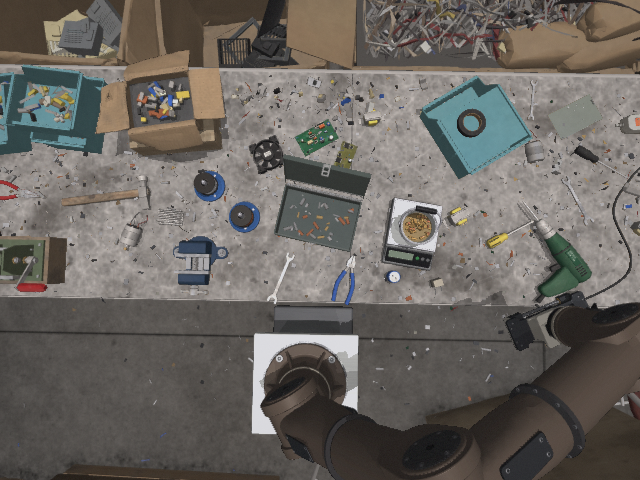

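View pics/scene0.png

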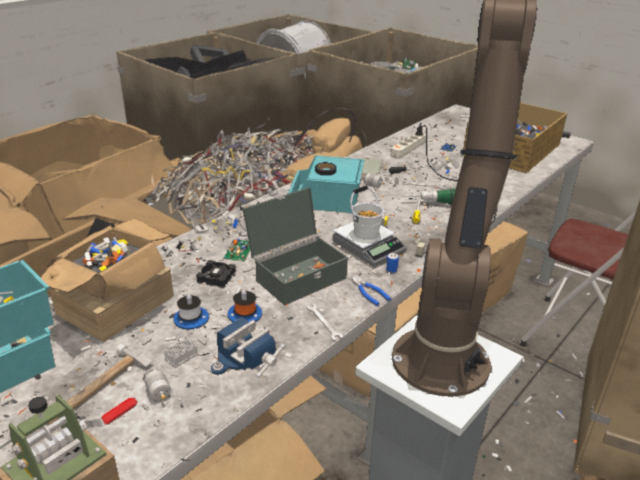

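The top view shows the scale near (412,233), the pail at about (420,228) with its grip near (427,210), and two coils at (244,216) and (207,183). The scene view shows copper at (245,303) and aluminium at (189,308). So the copper coil is the one nearer the robot. Next I'll enlarge the crops.

Run:
```python
import cv2,numpy as np
t=cv2.imread("pics/top0.png");s=cv2.imread("pics/scene0.png")
def c(i,x,y,w,h,k=4):
    o=cv2.resize(i[y:y+h,x:x+w],None,fx=k,fy=k,interpolation=cv2.INTER_CUBIC)
    for a in range(0,w,10):cv2.putText(o,str(x+a),(a*k,8),0,.28,(0,0,255),1);cv2.line(o,(a*k,8),(a*k,12),(0,0,255),1)
    for a in range(0,h,10):cv2.putText(o,str(y+a),(0,a*k+3),0,.28,(0,0,255),1)
    return o
A=np.vstack([np.hstack([c(t,375,185,100,75),c(s,325,175,100,75)]),np.hstack([c(t,185,162,100,75),c(s,165,275,100,75)])])
cv2.imwrite("pics/crop.png",A)
```

```text
(no output)
```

View pics/crop.png

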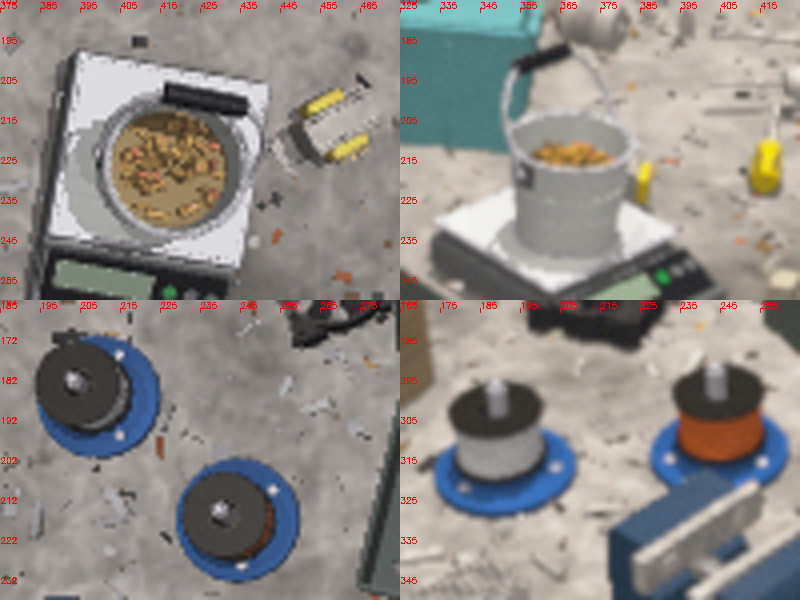

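Sleeve: top (426.5,209.5), scene (360.3,189.5), with ends in the top view at (416,208.3) and (437,211). Rim centre is about (417.5,226.5). Platter corners are at (394.2,197.5), (442,205.5), (387.5,244.3) and (433,252). The copper post tip is at (240.4,214.6) in the top view and (243.8,291) in the scene view, and its base centre is at (244.4,217).

Create h.py:
```python
import numpy as np
from scipy.spatial.transform import Rotation as R
C={"top":(438.5078,325.4515,235.5688,[[0.01789704,-0.99781844,0.0635457,0.36373848],[-0.99983,-0.01757883,0.00556318,-0.06107119],[-0.00443398,-0.06363446,-0.99796342,1.35305742]]),
"scene":(622.1749,319.1438,246.1619,[[-0.76111613,-0.35703951,0.54150255,-0.51716342],[-0.64822666,0.38980733,-0.6541043,1.11804522],[0.02245942,-0.84886573,-0.52813118,1.07294583]])}
def ray(n,u,v):
    f,cx,cy,M=C[n];M=np.array(M);return M[:,3],M[:,:3]@[(u-cx)/f,(v-cy)/f,1]
def at(n,u,v,z):
    o,d=ray(n,u,v);return (o+d*(z-o[2])/d[2]).round(4)
def tri(a,b):
    (o,d),(p,e)=ray("top",*a),ray("scene",*b);s=np.linalg.lstsq(np.c_[d,-e],p-o,rcond=None)[0]
    x,y=o+s[0]*d,p+s[1]*e;return ((x+y)/2).round(4),np.linalg.norm(x-y).round(4)
def go(target,yaw=None):  # displacement in tool axes, and turn
    from cell import arm
    s=arm.observe();r=R.from_rotvec(s["ee_rot"]);x=r.as_matrix()
    d=x.T@(np.array(target)-s["position"])
    print("pos",s["position"].round(4),"yaxis",x[:,1].round(3),"zaxis",x[:,2].round(3),"f",s["force"].round(1),"t",s["clock"],"\nd_tool",d.round(4))
    if yaw is not None:  # desired angle of tool y axis in world
        c=np.arctan2(x[1,1],x[0,1]);a=(-(yaw-c)+np.pi/2)%np.pi-np.pi/2
        print("turn",a.round(3),"j7",s["joints"][6].round(2),"x_tool",d[:2])
```

Run:
```python
from h import *
print("grip",tri((426.5,209.5),(360.3,189.5)))
a,b=at("top",416,208.3,.18),at("top",437,211,.18);print("ends",a,b,np.linalg.norm(a-b),np.arctan2(*(a-b)[[1,0]]))
print("rim",at("top",417.5,226.5,.135))
p=[at("top",*q,.05) for q in((394.2,197.5),(442,205.5),(387.5,244.3),(433,252))];print("plat",np.array(p),np.mean(p,0))
print(np.arctan2(*(p[0]-p[1])[[1,0]]), np.arctan2(*(p[0]-p[2])[[1,0]]))
print("cu tip",at("top",240.4,214.6,.08),tri((240.4,214.6),(243.8,291)),"base",at("top",244.4,217,.01))
print("alu tip",at("top",203.2,182,.08))
print("vice",at("top",195,262,.09),"heatsink etc")
for n,q in dict(cap=(394,276),relay=(437,283),trafo=(459,215)).items():print(n,at("top",*q,.045))
print("lid",at("top",368,172,.23),at("top",350,247,.075))
go([.6,-.25,.3],0)
```

```text
grip (array([ 0.5125, -0.3226,  0.1893]), np.float64(0.0005))
ends [ 0.5162 -0.2966  0.18  ] [ 0.5099 -0.3531  0.18  ] 0.05685015391359997 1.459750605252047
rim [ 0.4711 -0.3101  0.135 ]
plat [[ 0.5645 -0.2574  0.05  ]
 [ 0.5428 -0.4003  0.05  ]
 [ 0.424  -0.2387  0.05  ]
 [ 0.4035 -0.3738  0.05  ]] [ 0.4837  -0.31755  0.05   ]
1.4200932375918465 -0.13231842120014603
cu tip [0.5018 0.1955 0.08  ] (array([0.5033, 0.197 , 0.0777]), np.float64(0.0032)) base [0.5022 0.197  0.01  ]
alu tip [0.596  0.3077 0.08  ]
vice [0.3613 0.3201 0.09  ] heatsink etc
cap [ 0.3303 -0.2595  0.045 ]
relay [ 0.3119 -0.387   0.045 ]
trafo [ 0.5158 -0.4525  0.045 ]
lid [ 0.6021 -0.162   0.23  ] [ 0.413  -0.1261  0.075 ]
pos [ 0.2436 -0.5751  0.226 ] yaxis [ 0.39  -0.921 -0.001] zaxis [-0.001  0.001 -1.   ] f [-0.2  0.6 -0.4] t 0.1 
d_tool [ 0.4549 -0.1604 -0.0738]
turn -1.17 j7 -0.08 x_tool [ 0.45493055 -0.1603789 ]
```

Measurements check out: grip is at z 0.189 with a bail lean of about 0.55, and the copper spindle is at (0.502,0.197). The pail goes to the right, at around (0.396,-0.466), between the transformer and the relay. The gap to the box on the left is too narrow.

First, turn and rise.

Units first: shifts go in shares of 50 mm and turns go in shares of pi rad. So -0.02 m is -0.4, -0.15 rad is -0.0477.

Request:
run_rows --deltas '[[[0, 0, -0.4], -0.0477, 1], [[0, 0, -0.4], -0.0477, 1], [[0, 0, -0.4], -0.0477, 1], [[0, 0, -0.4], -0.0477, 1], [[0, 0, 0], -0.0477, 1], [[0, 0, 0], -0.0477, 1], [[0, 0, 0], -0.0477, 1]]' --grip_force 20

```text
clock: 0.8
position: [0.2437, -0.5753, 0.3064]
ee_rot: [-2.344, -2.091, -0.0]
force: [0.6, -0.2, -0.2]
width: 1.003
gripper_force: 0.0
```

```bash
python3 -c "
from h import *
go([.512,-.3225,.3],-.12)"
```

```text
pos [ 0.2437 -0.5753  0.3064] yaxis [ 0.994 -0.114 -0.   ] zaxis [-0.     0.001 -1.   ] f [ 0.6 -0.2 -0.2] t 0.8 
d_tool [0.2817 0.2379 0.0065]
turn 0.006 j7 0.91 x_tool [0.28168361 0.23785919]
```

Scaled: 0.028 m is 0.56, 0.024 m is 0.48.

Request:
run_rows --deltas '[[[0.56, 0.48, 0], 0, 1], [[0.56, 0.48, 0], 0, 1], [[0.56, 0.48, 0], 0, 1], [[0.56, 0.48, 0], 0, 1], [[0.56, 0.48, 0], 0, 1], [[0.56, 0.48, 0], 0, 1], [[0.56, 0.48, 0], 0, 1], [[0.56, 0.48, 0], 0, 1], [[0.56, 0.46, 0], 0, 1], [[0.56, 0.46, 0], 0, 1]]'

```text
clock: 1.8
position: [0.5144, -0.3248, 0.3063]
ee_rot: [-2.35, -2.084, 0.001]
force: [1.3, -0.6, 0.7]
width: 1.002
gripper_force: 0.0
```

```bash
python3 -c "
from h import *
import cv2
from cell import arm
go([.512,-.3225,.170],-.12)
g=arm.get_image('wrist');cv2.imwrite('pics/w1.png',g['image']);print({k:g[k] for k in g if k!='image'})
s=arm.observe();T=np.eye(4);T[:3,:3]=R.from_rotvec(s['ee_rot']).as_matrix();T[:3,3]=s['position']
M=T@g['mount'];np.save('w1.npy',M)
for p in ([.5125,-.3226,.1893],[.471,-.31,.135],[.4837,-.3175,.05]):
  q=np.linalg.inv(M)@np.r_[p,1];print(p,g['fx']*q[0]/q[2]+g['cx'],g['fy']*q[1]/q[2]+g['cy'])
"
```

```text
pos [ 0.5144 -0.3248  0.3063] yaxis [ 0.993 -0.12  -0.001] zaxis [-0.001  0.    -1.   ] f [ 1.3 -0.6  0.7] t 1.8 
d_tool [ 0.002  -0.0025  0.1363]
turn -0.0 j7 0.25 x_tool [ 0.00201816 -0.00253621]
{'fx': 402.89708673508215, 'fy': 402.89708673508215, 'cx': 324.80030503042434, 'cy': 228.84062937388302, 'mount': array([[ 2.37038844e-04, -9.55813280e-01, -2.93974348e-01,
         7.98689380e-02],
       [ 9.99999938e-01,  1.49805308e-04,  3.19255494e-04,
         2.09221162e-04],
       [-2.61109723e-04, -2.93974406e-01,  9.55813256e-01,
        -1.58676938e-01],
       [ 0.00000000e+00,  0.00000000e+00,  0.00000000e+00,
         1.00000000e+00]])}
[0.5125, -0.3226, 0.1893] 315.42262808558604 229.85517636274005
[0.471, -0.31, 0.135] 265.85569244672365 202.01989572103784
[0.4837, -0.3175, 0.05] 290.1871618357196 189.27580531863816
```

View pics/w1.png

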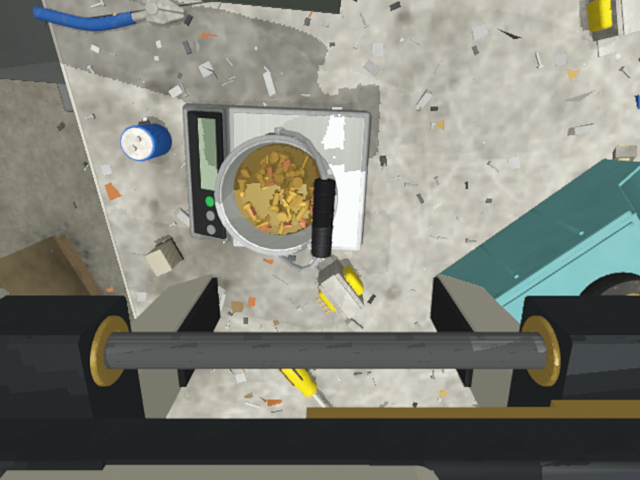

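The wrist view shows the sleeve centred at (323,218), with ends at (325,180) and (321,257). The pail rim is near (275,193) and the platter's far corners are at (370,112) and (362,250). I read the pose after the picture, so I'll redo the projection with the pose from before it.

Add to h.py:
```python
MOUNT=np.array([[2.37e-4,-.9558133,-.2939743,.0798689],[1,1.5e-4,3.19e-4,2.09e-4],[-2.61e-4,-.2939744,.9558133,-.1586769],[0,0,0,1]])
def wat(pos,rot,u,v,z):
    T=np.eye(4);T[:3,:3]=R.from_rotvec(rot).as_matrix();T[:3,3]=pos;M=T@MOUNT
    d=M[:3,:3]@[(u-324.8)/402.897,(v-228.84)/402.897,1];o=M[:3,3];return (o+d*(z-o[2])/d[2]).round(4)
```

Run:
```python
from h import *
p,r=[.5144,-.3248,.3063],[-2.35,-2.084,.001]
for n,u,v,z in(("grip",323,218,.189),("e1",325,180,.189),("e2",321,257,.189),("rim",275,193,.135),("c1",370,112,.05),("c2",362,250,.05)):print(n,wat(p,r,u,v,z))
M=np.load("w1.npy");print(M[:3,3]-(np.array(p)+R.from_rotvec(r).as_matrix()@MOUNT[:3,3]))
go([.512,-.3225,.2],-.12)
```

```text
grip [ 0.5137 -0.3216  0.189 ]
e1 [ 0.5183 -0.2948  0.189 ]
e2 [ 0.5087 -0.3509  0.189 ]
rim [ 0.4745 -0.3103  0.135 ]
c1 [ 0.5676 -0.2575  0.05  ]
c2 [ 0.5464 -0.4012  0.05  ]
[0.00374591 0.00602539 0.00035468]
pos [ 0.5192 -0.3182  0.3063] yaxis [ 0.994 -0.112  0.002] zaxis [ 0.002  0.004 -1.   ] f [2.7 4.9 0.9] t 1.85 
d_tool [-0.0056 -0.0069  0.1063]
turn 0.008 j7 0.24 x_tool [-0.00557759 -0.0069045 ]
```

Scaled: 0.03 m is 0.6, 0.02 m is 0.4, 0.03 rad is 0.0095.

Request:
run_rows --deltas '[[[0, -0.12, 0.6], 0.0095, 1], [[0, 0, 0.6], 0, 1], [[0, 0, 0.4], 0, 1], [[0, 0, 0], 0, 1], [[0, 0, 0], 0, 1]]'

```text
clock: 2.35
position: [0.5076, -0.3254, 0.227]
ee_rot: [-2.381, -2.048, 0.0]
force: [0.1, 0.5, 0.7]
width: 0.996
gripper_force: 0.0
```

```bash
python3 -c "
from h import *
go([.513,-.322,.170],-.15)"
```

```text
pos [ 0.5076 -0.3254  0.227 ] yaxis [ 0.989 -0.15  -0.   ] zaxis [-0.  0. -1.] f [0.1 0.5 0.7] t 2.35 
d_tool [0.0041 0.0048 0.057 ]
turn -0.0 j7 0.21 x_tool [0.00414646 0.00484326]
```

Scaled: 0.02 m is 0.4, 0.015 m is 0.3.

Request:
run_rows --deltas '[[[0.08, 0.1, 0.3], 0, 1], [[0, 0, 0.4], 0, 1], [[0, 0, 0.3], 0, 1], [[0, 0, 0.14], 0, 1], [[0, 0, 0], 0, 1], [[0, 0, 0], 0, 0.6], [[0, 0, 0], 0, 0.3], [[0, 0, 0], 0, 0], [[0, 0, 0], 0, 0], [[0, 0, 0], 0, 0]]' --grip_force 6

```text
clock: 3.35
position: [0.5133, -0.3222, 0.17]
ee_rot: [2.381, 2.048, 0.0]
force: [0.4, -0.1, 0.7]
width: 0.615
gripper_force: 0.0
```

```bash
python3 -c "
from h import *
go([.471,-.316,.182],-.15)"
```

```text
pos [ 0.5133 -0.3222  0.17  ] yaxis [ 0.989 -0.15   0.   ] zaxis [ 0. -0. -1.] f [ 0.4 -0.1  0.7] t 3.35 
d_tool [-0.0002 -0.0428 -0.012 ]
turn -0.0 j7 0.18 x_tool [-0.00023511 -0.04277957]
```

Request:
run_rows --deltas '[[[0, 0, 0], 0, 0], [[0, 0, 0], 0, 0], [[0, 0, 0], 0, 0], [[0, 0, 0], 0, 0], [[0, 0, 0], 0, 0], [[0, 0, 0], 0, 0], [[0, 0, 0], 0, 0], [[0, 0, 0], 0, 0]]'

```text
clock: 4.15
position: [0.5132, -0.3221, 0.1697]
ee_rot: [-2.382, -2.049, 0.0]
force: [0.2, 0.2, 0.0]
width: 0.161
gripper_force: 6.0
```

Scaled: -0.008 m is -0.16, -0.0033 m is -0.066.

Request:
run_rows --deltas '[[[0, -0.08, -0.044], 0, 0], [[0, -0.08, -0.04], 0, 0], [[0, -0.16, -0.066], 0, 0], [[0, -0.16, -0.048], 0, 0], [[0, -0.16, -0.028], 0, 0], [[0, -0.16, -0.01], 0, 0], [[0, 0, 0], 0, 0], [[0, 0, 0], 0, 0]]' --grip_force 6

```text
clock: 4.95
position: [0.4732, -0.3161, 0.1817]
ee_rot: [-2.382, -2.048, 0.0]
force: [0.5, 2.0, 3.0]
width: 0.16
gripper_force: 6.0
```

Run:
```python
from h import *
import cv2
from cell import arm
go([.471,-.316,.182],-.15)
cv2.imwrite("pics/s2.png",cv2.resize(arm.get_image("scene")["image"][150:300,290:450],None,fx=4,fy=4,interpolation=2))
```

```text
pos [ 0.4732 -0.3161  0.1817] yaxis [ 0.989 -0.15  -0.   ] zaxis [-0. -0. -1.] f [0.5 2.  3. ] t 4.95 
d_tool [-0.0003 -0.0022 -0.0003]
turn -0.0 j7 0.21 x_tool [-0.00025571 -0.00222687]
```

View pics/s2.png

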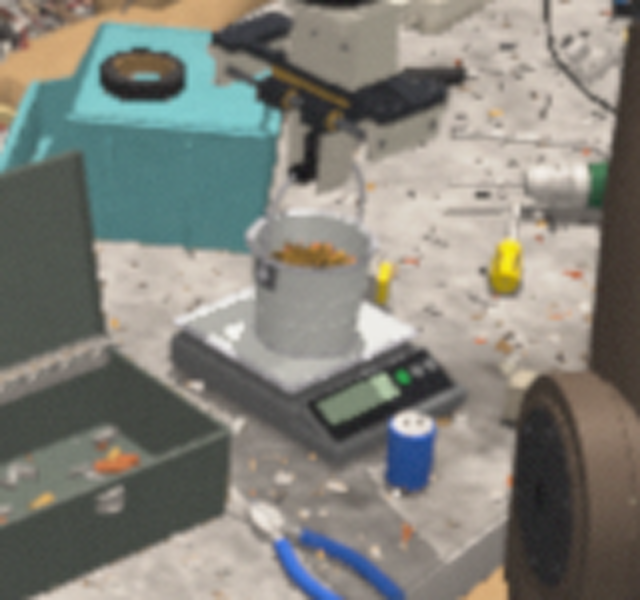

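The enlarged scene crop shows the bail upright in the fingers (around (315,170)) and the pail still standing level on the platter. Next I'll tighten the grip and lift.

Scaled: -0.015 m is -0.3, -0.01 m is -0.2.

Request:
run_rows --deltas '[[[0, 0, 0], 0, 0], [[0, 0, 0], 0, 0], [[0, 0, -0.1], 0, 0], [[0, 0, -0.2], 0, 0], [[0, 0, -0.3], 0, 0], [[0, 0, -0.3], 0, 0], [[0, 0, -0.2], 0, 0], [[0, 0, -0.1], 0, 0], [[0, 0, 0], 0, 0], [[0, 0, 0], 0, 0]]' --grip_force 30

```text
clock: 6.0
position: [0.4733, -0.316, 0.241]
ee_rot: [-2.381, -2.048, 0.001]
force: [0.3, 0.1, -5.3]
width: 0.153
gripper_force: 30.0
```

```bash
python3 -c "
from h import *
go([.396,-.466,.24],-.15)"
```

```text
pos [ 0.4733 -0.316   0.241 ] yaxis [ 0.989 -0.15  -0.001] zaxis [-0.001  0.    -1.   ] f [ 0.3  0.1 -5.3] t 6.0 
d_tool [-0.1599 -0.054   0.001 ]
turn -0.0 j7 0.23 x_tool [-0.15986421 -0.05402179]
```

Scaled: -0.012 m is -0.24, -0.009 m is -0.18.

Request:
run_rows --deltas '[[[-0.06, -0.02, 0], 0, 0], [[-0.12, -0.04, 0], 0, 0], [[-0.18, -0.06, 0], 0, 0], [[-0.24, -0.08, 0], 0, 0], [[-0.24, -0.08, 0], 0, 0], [[-0.24, -0.08, 0], 0, 0], [[-0.24, -0.08, 0], 0, 0], [[-0.24, -0.08, 0], 0, 0], [[-0.24, -0.08, 0], 0, 0], [[-0.24, -0.08, 0], 0, 0]]'

```text
clock: 7.0
position: [0.4243, -0.4128, 0.2415]
ee_rot: [-2.382, -2.049, 0.0]
force: [-0.3, 0.3, -5.3]
width: 0.156
gripper_force: 30.0
```

Request:
run_rows --deltas '[[[-0.24, -0.08, 0], 0, 0], [[-0.24, -0.08, 0], 0, 0], [[-0.24, -0.08, 0], 0, 0], [[-0.18, -0.08, 0], 0, 0], [[-0.14, -0.06, 0], 0, 0], [[-0.08, -0.04, 0], 0, 0], [[-0.04, -0.02, 0], 0, 0], [[0, 0, 0], 0, 0], [[0, 0, 0], 0, 0], [[0, 0, 0], 0, 0]]'

```text
clock: 8.0
position: [0.3948, -0.4654, 0.2416]
ee_rot: [2.381, 2.05, 0.0]
force: [-0.3, -0.2, -5.8]
width: 0.151
gripper_force: 30.0
```

```bash
python3 - <<'E'
from h import *
import cv2
from cell import arm
go([.396,-.466,.132],-.15)
cv2.imwrite("pics/s3.png",np.hstack([cv2.resize(arm.get_image("top")["image"][170:310,370:510],(400,400),interpolation=2),cv2.resize(arm.get_image("wrist")["image"],(533,400))[:,60:460]]))
E
```

```text
pos [ 0.3948 -0.4654  0.2416] yaxis [ 0.989 -0.149  0.   ] zaxis [ 0.  0. -1.] f [-0.3 -0.2 -5.8] t 8.0 
d_tool [-0.0004  0.0012  0.1096]
turn 0.001 j7 0.53 x_tool [-0.00038808  0.00124947]
```

View pics/s3.png

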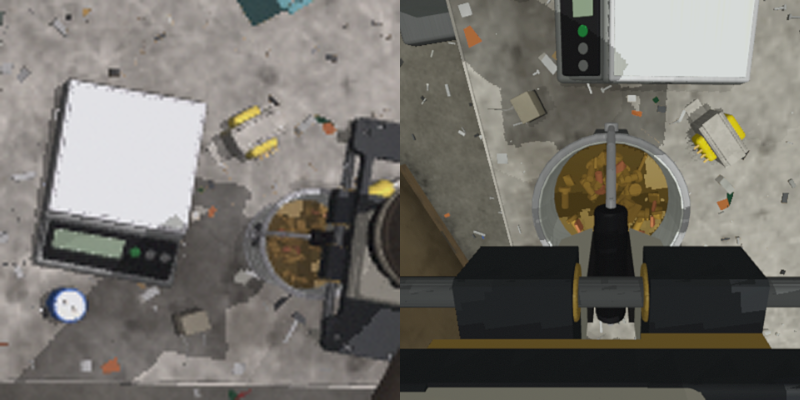

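The pail hangs level to the right of the scale, clear of the transformer (top crop (250,130)) and the relay ((190,320)). Lowering now.

Scaled: 0.02 m is 0.4, 0.015 m is 0.3.

Request:
run_rows --deltas '[[[0, 0, 0.2], 0, 0], [[0, 0, 0.3], 0, 0], [[0, 0, 0.4], 0, 0], [[0, 0, 0.4], 0, 0], [[0, 0, 0.3], 0, 0], [[0, 0, 0.24], 0, 0], [[0, 0, 0.16], 0, 0], [[0, 0, 0.08], 0, 0], [[0, 0, 0.06], 0, 0], [[0, 0, 0.04], 0, 0]]'

```text
clock: 9.1
position: [0.3947, -0.4662, 0.1328]
ee_rot: [2.381, 2.048, 0.0]
force: [0.3, -0.0, -5.0]
width: 0.154
gripper_force: 30.0
```

Request:
run_rows --deltas '[[[0, 0, 0.02], 0, 0], [[0, 0, 0.02], 0, 0], [[0, 0, 0], 0, 0]]'

```text
clock: 9.4
position: [0.3953, -0.4662, 0.1317]
ee_rot: [2.38, 2.048, 0.001]
force: [-0.2, 2.1, 3.2]
width: 0.153
gripper_force: 30.0
```

Touched down, with the force reversed. Opening.

Request:
run_rows --deltas '[[[0, 0, 0], 0, 0.3], [[0, 0, 0], 0, 0.5], [[0, 0, 0], 0, 0.7], [[0, 0, 0], 0, 0.8], [[0, 0, 0], 0, 0.8], [[0, 0, 0], 0, 0.8], [[0, 0, 0], 0, 0.8]]'

```text
clock: 10.1
position: [0.3944, -0.466, 0.1305]
ee_rot: [-2.382, -2.049, 0.0]
force: [-0.6, 0.4, -0.2]
width: 0.715
gripper_force: 0.0
```

Request:
run_rows --deltas '[[[0, 0, -0.2], 0, 1], [[0, 0, -0.4], 0, 1], [[0, 0, -0.6], 0, 1], [[0, 0, -0.8], 0, 1], [[0, 0, -0.8], 0, 1], [[0, 0, -0.6], 0, 1], [[0, 0, 0], 0, 1]]'

```text
clock: 10.8
position: [0.3961, -0.4672, 0.3064]
ee_rot: [2.375, 2.043, 0.001]
force: [0.6, -0.2, 0.0]
width: 0.999
gripper_force: 0.0
```

```bash
python3 -c "
from h import *
go([.502,.196,.3],0)"
```

```text
pos [ 0.3961 -0.4672  0.3064] yaxis [ 0.989 -0.149  0.007] zaxis [ 0.006 -0.006 -1.   ] f [ 0.6 -0.2  0. ] t 10.8 
d_tool [0.6716 0.0055 0.0029]
turn -0.15 j7 0.54 x_tool [0.67164959 0.00554273]
```

Scaled: 0.04 m is 0.8, 0.02 m is 0.4.

Request:
run_rows --deltas '[[[0.4, 0, 0], 0, 1], [[0.8, 0, 0], 0, 1], [[0.8, 0, 0], 0, 1], [[0.8, 0, 0], 0, 1], [[0.8, 0, 0], 0, 1], [[0.8, 0, 0], 0, 1], [[0.8, 0, 0], 0, 1], [[0.8, 0, 0], 0, 1], [[0.8, 0, 0], 0, 1], [[0.8, 0, 0], 0, 1]]'

```text
clock: 11.8
position: [0.4509, -0.0886, 0.3007]
ee_rot: [2.381, 2.048, -0.0]
force: [0.5, 0.3, -0.0]
width: 1.0
gripper_force: 0.0
```

Request:
run_rows --deltas '[[[0.8, 0, 0], 0, 1], [[0.8, 0, 0], 0, 1], [[0.8, 0, 0], 0, 1], [[0.8, 0, 0], 0, 1], [[0.8, 0, 0], 0, 1], [[0.8, 0, 0], 0, 1], [[0.4, 0, 0], 0, 1], [[0, 0, 0], -0.0477, 1], [[0, 0, 0], 0, 1], [[0, 0, 0], 0, 1]]'

```text
clock: 12.8
position: [0.49, 0.1663, 0.3004]
ee_rot: [2.226, 2.216, -0.001]
force: [0.5, -0.0, -0.2]
width: 0.999
gripper_force: 0.0
```

Run:
```python
from h import *
import cv2
from cell import arm
go([.502,.196,.2],0)
s=arm.observe();np.save("p.npy",np.r_[s["position"],s["ee_rot"]])
a=arm.get_image("wrist")["image"]
cv2.imwrite("pics/w4.png",a)
```

```text
pos [0.49   0.1663 0.3004] yaxis [ 1.    -0.004 -0.   ] zaxis [-0. -0. -1.] f [ 0.5 -0.  -0.2] t 12.8 
d_tool [0.0298 0.0119 0.1003]
turn -0.004 j7 -0.62 x_tool [0.02980709 0.01193787]
```

View pics/w4.png

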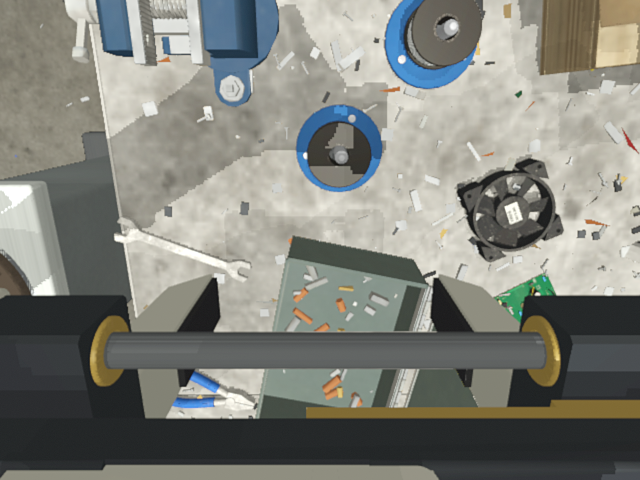

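The wrist view shows the copper spindle with its post tip at (341,156) and its blue base centred at (339,148). The vice, the box and the aluminium coil are all clear of fingers closing along x.

```bash
python3 -c "
from h import *
p=np.load('p.npy')
print(wat(p[:3],p[3:],341,156,.079),wat(p[:3],p[3:],339,148,.013))
go([.502,.197,.029],0)"
```

```text
[0.5055 0.2004 0.079 ] [0.5058 0.201  0.013 ]
pos [0.4901 0.1661 0.3004] yaxis [ 1.    -0.005 -0.   ] zaxis [-0. -0. -1.] f [-0.2 -0.6  0.1] t 12.85 
d_tool [0.0311 0.0118 0.2714]
turn -0.005 j7 -0.62 x_tool [0.03108947 0.01183254]
```

Scaled: 0.04 m is 0.8, 0.03 m is 0.6.

Request:
run_rows --deltas '[[[0.36, 0.14, 0.4], 0, 1], [[0.32, 0.14, 0.8], 0, 1], [[0, 0, 0.8], 0, 1], [[0, 0, 0.8], 0, 1], [[0, 0, 0.6], 0, 1], [[0, 0, 0.2], 0, 1], [[0, 0, 0], 0, 1], [[0, 0, 0], 0, 1]]'

```text
clock: 13.65
position: [0.505, 0.2012, 0.122]
ee_rot: [2.223, 2.219, 0.003]
force: [-1.1, 0.2, -0.2]
width: 1.0
gripper_force: 0.0
```

Run:
```python
from h import *
import cv2
from cell import arm
go([.5045,.1995,.029],0)
s=arm.observe();np.save("p.npy",np.r_[s["position"],s["ee_rot"]])
cv2.imwrite("pics/w5.png",arm.get_image("wrist")["image"])
```

```text
pos [0.505  0.2012 0.122 ] yaxis [ 1.    -0.001  0.002] zaxis [ 0.002  0.001 -1.   ] f [-1.1  0.2 -0.2] t 13.65 
d_tool [-0.0017 -0.0007  0.093 ]
turn -0.001 j7 -0.82 x_tool [-0.00172351 -0.00065667]
```

View pics/w5.png

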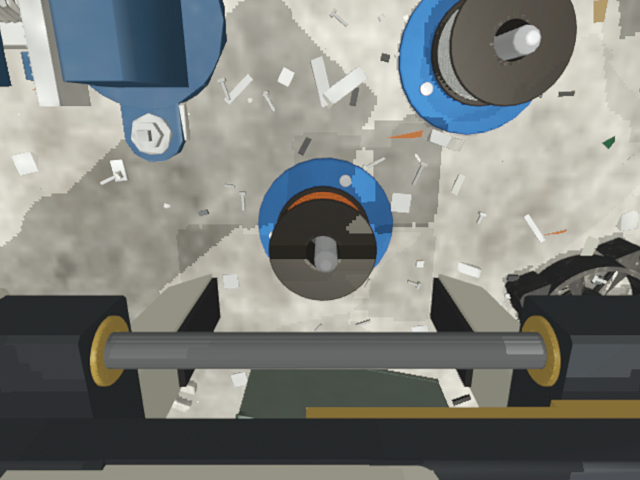

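From lower down the post tip is at about (325,262) and the cheek centre at (323,247). They are centred in the closing direction.

Scaled: 0.03 m is 0.6, 0.02 m is 0.4.

```bash
python3 -c "
from h import *
p=np.load('p.npy')
print(wat(p[:3],p[3:],326,264,.079),wat(p[:3],p[3:],323,248,.058))
go([.5045,.1995,.029],0)"
```

```text
[0.506  0.1992 0.079 ] [0.5043 0.2008 0.058 ]
pos [0.5052 0.2013 0.1223] yaxis [ 1.    -0.001  0.003] zaxis [ 0.003  0.001 -1.   ] f [0.  0.2 0.7] t 13.7 
d_tool [-0.0019 -0.0009  0.0933]
turn -0.001 j7 -0.82 x_tool [-0.00190666 -0.00092329]
```

Request:
run_rows --deltas '[[[0, 0, 0.6], 0, 1], [[0, 0, 0.6], 0, 1], [[0, 0, 0.4], 0, 1], [[0, 0, 0.24], 0, 1], [[0, 0, 0], 0, 1], [[0, 0, 0], 0, 1]]'

```text
clock: 14.3
position: [0.5049, 0.2014, 0.0297]
ee_rot: [2.221, 2.221, 0.002]
force: [-0.5, -0.2, -0.0]
width: 0.997
gripper_force: 0.0
```

Request:
run_rows --deltas '[[[0, 0, 0], 0, 0.6], [[0, 0, 0], 0, 0.6], [[0, 0, 0], 0, 0.6], [[0, 0, 0], 0, 0.6], [[0, 0, 0], 0, 0.6], [[0, 0, 0], 0, 0.6]]' --grip_force 25

```text
clock: 14.9
position: [0.5043, 0.2009, 0.0289]
ee_rot: [2.221, 2.221, 0.0]
force: [-1.3, -1.2, 6.1]
width: 0.698
gripper_force: 25.0
```

Request:
run_rows --deltas '[[[0, 0, -0.06], 0, 0.5], [[0, 0, -0.12], 0, 0.5], [[0, 0, -0.2], 0, 0.5], [[0, 0, -0.3], 0, 0.5], [[0, 0, -0.3], 0, 0.5], [[0, 0, -0.3], 0, 0.5], [[0, 0, -0.4], 0, 0.5], [[0, 0, -0.4], 0, 0.5], [[0, 0, 0], 0, 0.5], [[0, 0, 0], 0, 0.5]]'

```text
clock: 15.9
position: [0.5044, 0.2008, 0.1331]
ee_rot: [2.221, 2.221, 0.002]
force: [-0.2, 0.3, -2.2]
width: 0.703
gripper_force: 25.0
```

Coil is held and off the post. Rising over the open lid and crossing to the platter at about (0.486,-0.3185).

Scaled: -0.03 m is -0.6, -0.02 m is -0.4.

Request:
run_rows --deltas '[[[0, 0, -0.4], 0, 0.5], [[0, 0, -0.6], 0, 0.5], [[0, 0, -0.6], 0, 0.5], [[0, 0, -0.6], 0, 0.5], [[0, 0, -0.6], 0, 0.5], [[0, 0, -0.4], 0, 0.5], [[0, 0, -0.2], 0, 0.5], [[-0.2, 0, 0], 0, 0.5], [[-0.4, 0, 0], 0, 0.5], [[-0.6, -0.02, 0], 0, 0.5]]'

```text
clock: 16.9
position: [0.5022, 0.1405, 0.3005]
ee_rot: [-2.218, -2.223, 0.003]
force: [0.5, -0.2, -2.4]
width: 0.699
gripper_force: 25.0
```

Request:
run_rows --deltas '[[[-0.6, -0.02, 0], 0, 0.5], [[-0.6, -0.02, 0], 0, 0.5], [[-0.6, -0.02, 0], 0, 0.5], [[-0.6, -0.02, 0], 0, 0.5], [[-0.6, -0.02, 0], 0, 0.5], [[-0.6, -0.02, 0], 0, 0.5], [[-0.6, -0.02, 0], 0, 0.5], [[-0.6, -0.02, 0], 0, 0.5], [[-0.6, -0.02, 0], 0, 0.5], [[-0.6, -0.02, 0], 0, 0.5]]'

```text
clock: 17.9
position: [0.4915, -0.1612, 0.3005]
ee_rot: [-2.221, -2.219, 0.003]
force: [0.9, 0.4, -2.3]
width: 0.704
gripper_force: 25.0
```

Request:
run_rows --deltas '[[[-0.6, -0.02, 0], 0, 0.5], [[-0.6, -0.02, 0], 0, 0.5], [[-0.6, -0.02, 0], 0, 0.5], [[-0.6, -0.02, 0], 0, 0.5], [[-0.4, -0.02, 0], 0, 0.5], [[-0.2, -0.02, 0], 0, 0.5], [[0, 0, 0], 0, 0.5], [[0, 0, 0], 0, 0.5]]'

```text
clock: 18.7
position: [0.4869, -0.3079, 0.3018]
ee_rot: [-2.219, -2.221, -0.0]
force: [0.0, 0.5, -1.3]
width: 0.705
gripper_force: 25.0
```

```bash
python3 - <<'E'
from h import *
import cv2
from cell import arm
go([.486,-.3185,.061],0)
cv2.imwrite("pics/w6.png",np.hstack([cv2.resize(arm.get_image("wrist")["image"],(480,360)),cv2.resize(arm.get_image("scene")["image"][120:300,330:490],(320,360))]))
E
```

```text
pos [ 0.4869 -0.3079  0.3018] yaxis [ 1.     0.001 -0.001] zaxis [-0.001  0.001 -1.   ] f [ 0.   0.5 -1.3] t 18.7 
d_tool [-0.0109 -0.0007  0.2408]
turn 0.001 j7 0.33 x_tool [-0.01086535 -0.00066936]
```

View pics/w6.png

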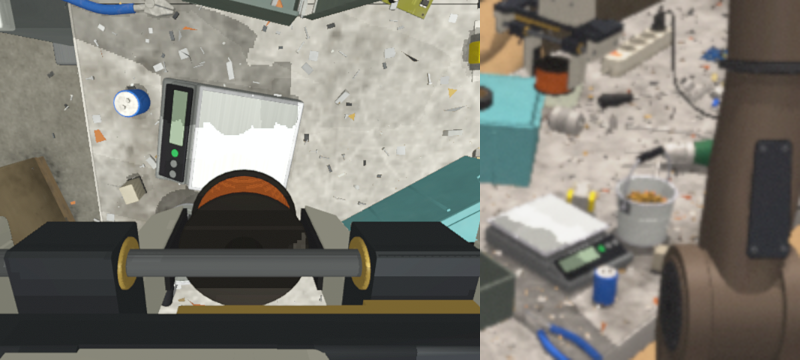

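The coil is level in the fingers (wrist view, around (245,230)). The platter is clear, and in the scene view the pail stands upright beside the scale at (645,205). Lowering.

Scaled: 0.03 m is 0.6, 0.02 m is 0.4.

Request:
run_rows --deltas '[[[-0.1, 0, 0.4], 0, 0.5], [[-0.12, 0, 0.6], 0, 0.5], [[0, 0, 0.6], 0, 0.5], [[0, 0, 0.6], 0, 0.5], [[0, 0, 0.6], 0, 0.5], [[0, 0, 0.6], 0, 0.5], [[0, 0, 0.4], 0, 0.5], [[0, 0, 0.4], 0, 0.5], [[0, 0, 0.2], 0, 0.5], [[0, 0, 0.16], 0, 0.5]]'

```text
clock: 19.8
position: [0.4874, -0.3193, 0.0742]
ee_rot: [-2.22, -2.223, -0.0]
force: [0.4, 0.5, -1.9]
width: 0.706
gripper_force: 25.0
```

Request:
run_rows --deltas '[[[0, 0, 0.08], 0, 0.5], [[0, 0, 0.06], 0, 0.5], [[0, 0, 0.04], 0, 0.5], [[0, 0, 0], 0, 0.5]]'

```text
clock: 20.2
position: [0.4872, -0.3203, 0.0658]
ee_rot: [2.221, 2.221, 0.0]
force: [-0.2, -0.2, -1.8]
width: 0.7
gripper_force: 25.0
```

Scaled: 0.0015 m is 0.03.

Request:
run_rows --deltas '[[[0, 0, 0.03], 0, 0.5], [[0, 0, 0.03], 0, 0.5], [[0, 0, 0], 0, 0.5]]'

```text
clock: 20.5
position: [0.487, -0.3201, 0.0625]
ee_rot: [-2.222, -2.221, 0.0]
force: [-0.4, -0.9, -2.0]
width: 0.703
gripper_force: 25.0
```

Request:
run_rows --deltas '[[[0, 0, 0.02], 0, 0.5], [[0, 0, 0], 0, 0.5]]'

```text
clock: 20.7
position: [0.487, -0.3202, 0.0615]
ee_rot: [-2.222, -2.221, 0.0]
force: [0.2, 0.0, -2.2]
width: 0.704
gripper_force: 25.0
```

Scaled: 0.0008 m is 0.016.

Request:
run_rows --deltas '[[[0, 0, 0.016], 0, 0.5], [[0, 0, 0], 0, 0.5]]'

```text
clock: 20.9
position: [0.4871, -0.3202, 0.0609]
ee_rot: [2.221, 2.221, -0.0]
force: [-1.6, 1.1, 0.3]
width: 0.7
gripper_force: 25.0
```

Request:
run_rows --deltas '[[[0, 0, 0.016], 0, 0.5], [[0, 0, 0], 0, 0.5]]'

```text
clock: 21.1
position: [0.4871, -0.3202, 0.0608]
ee_rot: [2.221, 2.221, -0.0]
force: [-3.5, 1.4, 9.2]
width: 0.704
gripper_force: 25.0
```

In contact. Release, rise and check.

Scaled: -0.0006 m is -0.012.

Request:
run_rows --deltas '[[[0, 0, -0.012], 0, 0.8], [[0, 0, 0], 0, 0.9], [[0, 0, 0], 0, 1], [[0, 0, 0], 0, 1], [[0, 0, 0], 0, 1]]'

```text
clock: 21.6
position: [0.487, -0.3201, 0.0604]
ee_rot: [-2.221, -2.221, 0.0]
force: [0.8, 0.5, 0.7]
width: 0.996
gripper_force: 0.0
```

Request:
run_rows --deltas '[[[0, 0, -0.2], 0, 1], [[0, 0, -0.6], 0, 1], [[0, 0, -0.8], 0, 1], [[0, 0, -0.8], 0, 1], [[0, 0, -0.8], 0, 1], [[0, 0, -0.4], 0, 1], [[0, 0, 0], 0, 1], [[0, 0, 0], 0, 1]]'

```text
clock: 22.4
position: [0.487, -0.3201, 0.241]
ee_rot: [2.221, 2.221, 0.0]
force: [0.3, -0.5, -0.7]
width: 0.996
gripper_force: 0.0
```

Run:
```python
from h import *
import cv2
from cell import arm
go([.486,-.3185,.061],0)
cv2.imwrite("pics/w7.png",np.hstack([cv2.resize(arm.get_image("wrist")["image"],(480,360)),cv2.resize(arm.get_image("scene")["image"][120:300,330:490],(320,360))]))
```

```text
pos [ 0.487  -0.3201  0.241 ] yaxis [ 1.    -0.     0.001] zaxis [ 0.001 -0.001 -1.   ] f [ 0.3 -0.5 -0.7] t 22.4 
d_tool [ 0.0017 -0.0011  0.18  ]
turn -0.0 j7 0.32 x_tool [ 0.00171843 -0.00108353]
```

View pics/w7.png

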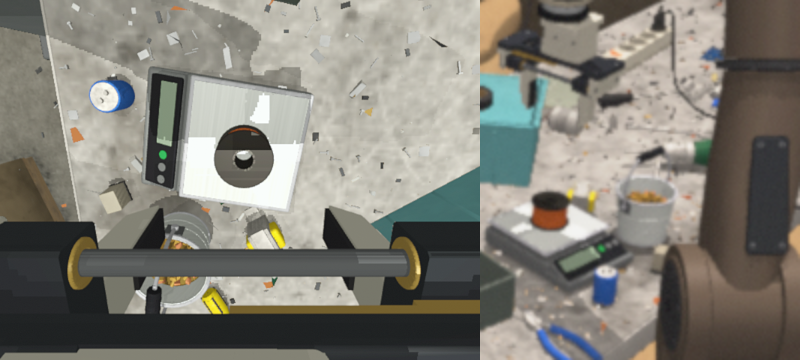

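The coil lies flat in the middle of the platter (wrist view (244,158), platter about (247,145) before allowing for height). The pail stands upright on the bench with a clear gap to the scale.

```bash
python3 -c "
from cell import arm
print(arm.sign_off())"
```

```text
the job is handed in; nothing more can be done
None
```

The job is handed in at about 22 s of the 69 s allowed: the pail stands upright on the bench to the right of the scale, clear of it, and the copper coil lies flat in the middle of the platter; the hand-in returned no verdict, so this rests on the last camera pictures.

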